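# Brace the square jar and unscrew its tight cap

## Robot

A 6-joint arm with a two-finger parallel gripper is mounted at the origin on the work surface. World frame = base frame: x ahead of the robot, y to its left, z up, the work surface at z = 0. Lengths are in m, angles in rad, forces in N, time in s.
With the tool pointing down it reaches from about 0.3 to 0.875 m from the base axis. Payload 6.4 kg.
Tool frame: the origin (TCP) lies on the front face of the gripper's body, between the roots of the fingers; the fingertips stand 73 mm ahead of it and the grasp point (between the pads) lies 54 mm ahead of it; z points along the fingers, y is the line along which they close (so a half turn about z gives the same grasp; the last joint's range is limited). The gripper opens to 85 mm and grips with 20 to 120 N. Pads are 22 mm wide; open, the fingers measure 114 mm over their backs; the gripper's body (76 mm by 85 mm) begins 54 mm behind the grasp point. The pads swing forward as they close: fully open they stand 13 mm farther back than shut.
Start: joints at [-1.447, 0.181, 1.607, -0, 1.354, -0.206], TCP at [0.186, -0.544, 0.304] pointing down, gripper open.
Joint ranges: [-2.99, 2.99], [-0.89, 2.07], [0.3, 2.58], [-1.14, 4.28], [0, 2.63], [-3.12, 3.12]. Speed limits (rad/s): [2.57, 2.57, 3.01, 3.14, 3.14, 3.14].

## Interface

Orientations are given as [roll, pitch, yaw] about the fixed x, y, z axes, in that order (R = Rz(yaw) Ry(pitch) Rx(roll)).
In Python, from rig import robot gives the robot as it stands.
- The arm moves only by the tool arm_command, never from a script. Its argument "series" is a list of rows, each an object of numbers: "dx", "dy", "dz": the shift along the tool's x, y, z each as a share of 10 cm, from -1 to 1; "ax", "ay", "az": the turn, a rotation vector about the tool's x, y, z each as a share of 90 degrees, from -1 to 1. A call has 1 to 20 rows; each row is the pose to reach, as a shift and turn from the pose commanded when the call began, along the tool's axes at that moment; what a row does not reach only later rows make up. A row lasts 1/12 s, in which the tool goes at most 41.7 mm and 7.16 degrees, less where a joint would pass 70% of its speed; a pose out of reach is approached as far as the arm can. A call with a number of a shift or a turn outside -1 to 1 is refused whole. A call with a gripper value outside its range is refused whole. "grip" is the closure, from -1 (fully open) to 1 (shut), set as the call begins (left out, the last holds). The fingers move at their own pace and stop on an object; "newtons" is the grip in N (left out, the last holds). Time passes only in rows, so rows that repeat a pose let the fingers close. It gives the time, the measured TCP pose, the force, the opening and the grip force at its end, in the units of the state.
- robot.observe(): the state, without advancing time (a new reading comes with each control period).
- robot.snapshot(name): name is "side" or "top"; returns a dict with "img" (400x640x3 uint8, red, green, blue), "range_z" (400x640 float32, m along the optical axis (not along the pixel's ray), 0 where there is no reading), "fov_y" (degrees; the focal length in pixels is half the picture's height over the tangent of half this angle, whatever the lens; pixels are square), "cx", "cy" (the principal point, pixels), "eye" and "rotation" of the camera in the world. Camera axes: x right, y down, z forward; pixel columns grow to the right and rows downward; lengths in m; the calibration is good to about 2 mm. A picture is of the moment at which its call begins.
- robot.finish_job(): hands the job in; it is judged then, once.
The state is a dict: "t": time; "q": joint angles; "joint_vel": joint speeds; "joint_torque": joint torques, N m; "eef_pos": TCP position; "tcp_rot": TCP orientation; "wrist_force": force on the tool from outside, world axes, zero at the start; "ft_torque": the same for the moment, N m; "grip_width": finger opening in m; "gripper_force": force on a finger pad.
Only numpy, scipy, OpenCV 4.12 (cv2) and the standard library are available. Lean on these libraries where they do the work, as an engineer would, in place of code of your own. Each camera call takes 0.05 s, during which the arm holds its last target. There are 200 camera calls.

## Task

The cap of the square jar is screwed on tight and the jar would twist with it, so first lay the loose wooden bar down in the gap between the jar and the stone strip, flat on the ledge and flush against the jar's flat side so that it spans that side, and let go of it. Then unscrew the cap (anticlockwise from above), stop turning as soon as its threads come free, and lift it straight off, leaving the jar standing braced in place and the other things on the ledge alone. Finish while still holding the cap, level and clear of everything, just above the jar's mouth: no more than about three centimetres over the rim.

Things in the scene. Friction and masses are not known exactly. Their poses are not given: they have to be found in the camera images.
- channel: Two parallel grey stone strips fixed to the ledge, each 34 wide, 220 long, 28 mm high; clear gap 93 mm between inner faces. Origin on the ledge mid-gap; x across the gap, away from the robot, y along the strips. The jar stands in the gap 0.5 to 1.5 mm from the far (+x) strip; the 28 mm left to the near (-x) strip takes the bar with about 4 mm to spare.
- jar: White ceramic jar, loose, about 0.7 kg: square body 64 x 64 mm, 66 mm high, sides parallel to the strips within 1 degree; above it a low round shoulder to 70 mm and a neck of 40 mm diameter up to the rim at 94 mm. Origin at the centre of its underside, z up; its -x side is the flat side facing the near strip.
- jar_face (a point): The middle of the jar's flat side that faces the nearer strip (jar x = -32 mm, y = 0), 18 mm above the jar's underside. Axes as the jar's.
- jar_rim (a point): Centre of the jar's rim (mouth), 94 mm above the jar's underside. Axes as the jar's.
- cap: Round aluminium screw cap, 58 mm diameter, 36 mm high, loose, 90 g, screwed on the jar: the upper 16 mm is a solid knurled top (grip it there), below it a 20 mm skirt round the neck. Origin at the centre of the skirt's lower edge, z up; screwed on, it is 74 mm above the jar's underside and its x lies along the jar's x.
- cap_top (a point): Centre of the cap's top face, 36 mm above its origin (110 mm above the ledge at first). The thread is coarse: it takes about 0.5 N m (a firm grip) to turn it anticlockwise seen from above and stays stiff; at 55 degrees it is free to lift. Turn it 60 to 100 degrees; over 120 is too far. It need not rise while turning and cannot be pulled off unturned.
- bar: Loose straight hardwood bar, 0.3 kg: 24 mm thick (x), 240 mm long (y), 36 mm high, with a grip block on top at its middle. Origin at the centre of its underside, z up; a half turn makes no difference. It starts on the ledge to the robot's right, pointing roughly ahead. In place it lies along the strips and may stick out past their ends.
- bar_grip (a point): Middle of the bar's grip block, 62 mm above the bar's underside. The block is 20 mm (bar x) by 44 mm (bar y), from 36 to 76 mm height; gripped over its 44 mm length the fingers stay over the bar. Laid with the block 80 to 85 mm to the robot's right of the jar's middle, the bar spans the jar's whole side and the hand clears the cap.
- bowl: Aluminium basting bowl, 150 mm across, 60 mm high; origin under its centre. Bystander.
- tongs: Wooden tongs lying flat, 270 mm long (its x), up to about 75 mm wide, 18 mm high; origin under its centre. Bystander.
- grill_brush: Steel grill brush lying flat, 265 mm long (its x), 50 mm wide, 30 mm high; origin under it, 25 mm from its middle. Bystander.
- shaker: Small steel shaker, 42 mm across, 77 mm high; origin under its centre. Bystander.
Mind the look-alikes: they are no part of the job. What is shaped like the bar but blue is not meant. There is more than one size of the jar; the one meant has the size given above.

How it is judged:
On the way, in this order (a step that is already met when the one before it is completed fails the run):
1. the bar lies flat in the gap, flush against the jar's flat side, and is let go (x of jar_face in the frame of bar between -0.0155 and 0.0155 m and y of jar_face in the frame of bar between -0.105 and 0.105 m and angle between the x axis of bar and the x axis of jar, either way round below 0.06 rad and z of bar in the frame of channel below 0.004 m and angle between bar's own z axis and vertical below 0.05 rad and height (world z) of jar below 0.005 m and angle between jar's own z axis and vertical below 0.06 rad and contact force between the fingers and bar below 0.1 N and linear speed of bar below 0.02 m/s), for 0.2 s.
2. the cap is turned until its threads are free, still down on the neck, the jar braced (angle between the x axis of cap and the x axis of jar, either way round above 0.85 rad and z of cap in the frame of jar_rim below -0.004 m and contact force between the fingers and cap above 1 N and x of jar_face in the frame of bar between -0.021 and 0.021 m and y of jar_face in the frame of bar between -0.11 and 0.11 m and angle between the x axis of bar and the x axis of channel, either way round below 0.15 rad and z of bar in the frame of channel below 0.006 m and height (world z) of jar below 0.005 m and angle between jar's own z axis and vertical below 0.06 rad), for 0.05 s.
At the end, for the whole second after the job is handed in: Cap gripped (over 1 N), still, level within 0.2 rad, touching nothing else, lower edge 2-40 mm above the rim, within 20 mm of its axis, turned 49-131 degrees; jar standing, within 0.2 rad of square; bar down in the gap within 9 mm of the jar's side, spanning its middle (x of jar_face in the frame of bar between -0.021 and 0.021 m and y of jar_face in the frame of bar between -0.11 and 0.11 m and angle between the x axis of bar and the x axis of channel, either way round below 0.15 rad and z of bar in the frame of channel below 0.006 m and height (world z) of jar below 0.005 m and angle between jar's own z axis and vertical below 0.06 rad and contact force between the fingers and cap above 1 N and contact force between cap and jar below 0.1 N and contact force between cap and bar below 0.1 N and angle between the x axis of jar and the x axis of channel, either way round below 0.2 rad and angle between the x axis of cap and the x axis of jar, either way round above 0.85 rad and angle between cap's own z axis and vertical below 0.2 rad and horizontal distance between cap and jar_rim below 0.02 m and linear speed of cap below 0.02 m/s and z of cap in the frame of jar_rim between 0.002 and 0.04 m); the arm keeps its last pose, push and grip.
It fails at once if the jar turns with the cap (over 0.3 rad from square to the strips) (angle between the x axis of jar and the x axis of channel, either way round above 0.3 rad).
It fails at once if the jar is lifted or tipped (height (world z) of jar above 0.012 m or angle between jar's own z axis and vertical above 0.25 rad).
It fails at once if a bystander is shifted by more than 30 mm (distance of any of bowl, tongs, grill_brush, shaker from where it was at the start of the episode above 0.03 m).
It also fails if it takes over 61 s, if anything falls off the work surface, if the arm or the gripper's body presses on something with over 40 N, if the wrist force passes 120 N, or if a joint passes its speed limit or range.

## Working session

There is one attempt and no reset: what is moved stays moved. The work goes in short steps, Python scripts to look and compute and a tool call to move; the robot and the scene stay as the last step left them, time stands still between calls to the robot, and variables do not carry over. Pictures are saved under pics/ and viewed, at most 10 in all, crops included, and the job is handed in when it is done.

Besides the shell and the picture viewer there is one more tool, called after ">>>" as name(argument=value, ...), one argument or row to a line, values as JSON. arm_command: Moves the arm, as the interface text tells. Its arguments: {"type":"object","properties":{"series":{"type":"array"},"grip":{"type":"number"},"newtons":{"type":"number"}},"required":["series"]}

```bash
mkdir -p pics; ls; cat > h.py <<'E'
import numpy as np,cv2
from rig import robot
def cam(n):
    s=robot.snapshot(n); s['f']=200/np.tan(np.radians(s['fov_y'])/2); s['eye']=np.array(s['eye']); s['R']=np.array(s['rotation']); return s
def pts(s):
    v,u=np.mgrid[0:400,0:640]; z=s['range_z']
    c=np.dstack([(u-s['cx'])/s['f']*z,(v-s['cy'])/s['f']*z,z]); return c@s['R'].T+s['eye']
def save(s,n): cv2.imwrite('pics/'+n,s['img'][...,::-1])
E
python3 - <<'E'
from h import *
ims=[]
for n in('top','side'):
    s=cam(n); save(s,n+'0.png'); np.savez(n+'0.npz',P=pts(s),img=s['img'],z=s['range_z'])
    print(n,s['eye'],s['R'].round(3).tolist(),s['f'],s['cx'],s['cy'])
print(robot.observe())
E
```

```text
picsTraceback (most recent call last):
  File "<stdin>", line 4, in <module>
  File "h.py", line 7, in pts
    c=np.dstack([(u-s['cx'])/s['f']*z,(v-s['cy'])/s['f']*z,z]); return c@s['R'].T+s['eye']
                                                                       ~~~~~~~~~~^~~~~~~~~
ValueError: operands could not be broadcast together with shapes (400,640) (3,)
```

```bash
sed -i "s/s\['R'\]=np.array(s\['rotation'\])/s['R']=Rotation.from_euler('xyz',s['rotation']).as_matrix()/; 2i from scipy.spatial.transform import Rotation" h.py
python3 - <<'E'
from h import *
for n in('top','side'):
    s=cam(n); save(s,n+'0.png'); np.savez(n+'0.npz',P=pts(s),img=s['img'],z=s['range_z'])
    print(n,s['eye'],s['rotation'],s['R'].round(3).tolist(),s['f'],s['cx'],s['cy'])
print(robot.observe())
E
```

```text
top [0.33747771 0.01776859 1.57858592] [-3.04929286 -0.01661685 -1.55731965] [[0.013, -0.996, 0.092], [-1.0, -0.015, -0.015], [0.017, -0.092, -0.996]] 500.6556365516682 321.48027756076806 204.02523482679496
side [0.04539982 0.89871716 0.93589883] [-2.26282852 -0.01719211 -2.68181055] [[-0.896, -0.295, 0.332], [-0.444, 0.566, -0.695], [0.017, -0.77, -0.638]] 435.9649341124709 309.5117854602294 203.8389843663651
{'t': 0.15, 'q': array([-1.44726368e+00,  1.81404938e-01,  1.60775616e+00, -3.80024419e-05,
        1.35380774e+00, -2.06291890e-01]), 'joint_vel': array([-0.00022688, -0.00213595, -0.00293829,  0.00193714, -0.00137149,
       -0.00119119]), 'joint_torque': array([ 1.30121582e-03, -4.45264041e+01, -3.51693714e+01, -2.94903784e-04,
        5.88355077e-03, -3.28302804e-05]), 'eef_pos': array([ 0.18620098, -0.54367706,  0.30318232]), 'tcp_rot': array([-3.14023805e+00, -2.45571740e-04,  3.29832582e-01]), 'wrist_force': array([ 0.68124332, -0.2336592 ,  0.11605239]), 'ft_torque': array([ 0.02563912,  0.00146282, -0.04598057]), 'gripper_force': 0.0, 'grip_width': 0.0855353369430645}
```

View pics/top0.png

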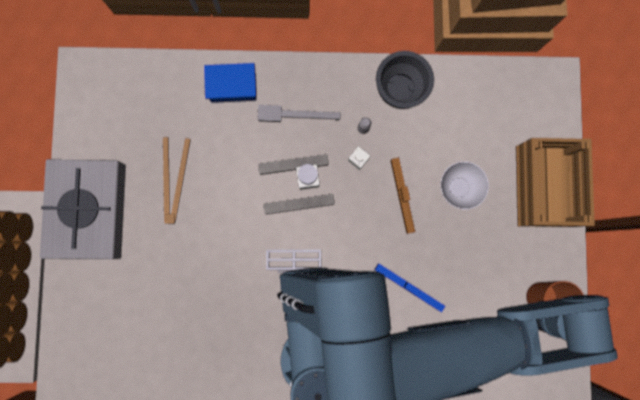

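View pics/side0.png

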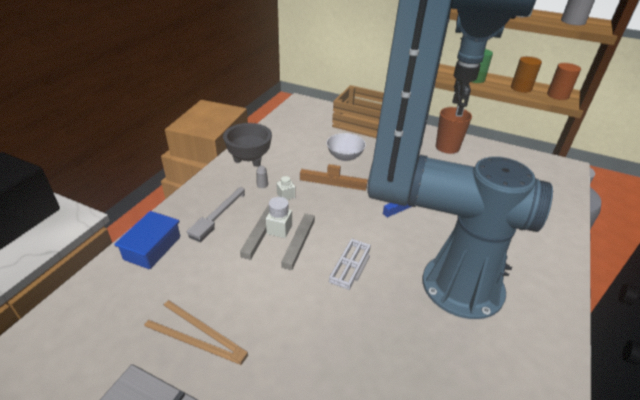

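Top view: the capped jar is at (307,175) and stands between the strips at (293,164) and (299,204). A smaller, uncapped jar is at (359,157). The brown bar with its block is at (403,195), and the blue look-alike bar is at (410,287). Bystanders are the shaker (364,125), bowl (465,185), tongs (175,180) and brush (300,113). I choose the capped jar at (307,175) and the brown bar at (403,195).

```bash
python3 - <<'E'
from h import *
d=np.load('top0.npz');P=d['P'];img=d['img'];H=P[...,2]
cv2.imwrite('pics/crop0.png',cv2.resize(img[90:250,230:430],None,fx=4,fy=3.7,interpolation=2)[...,::-1])
def rep(n,m):
    q=P[m]; r=cv2.minAreaRect((q[:,:2]*1000).astype(np.float32)); print(n,len(q),'rect',np.round(r[0],1),np.round(r[1],1),round(r[2],2),'med',q.mean(0).round(4),'z',np.percentile(q[:,2],[5,50,95]).round(4))
def box(u0,u1,v0,v1):
    m=np.zeros(H.shape,bool);m[v0:v1,u0:u1]=1;return m
print('table z',np.median(H[230:245,180:250]))
b=box(380,425,145,245)
rep('bar',b&(H>.02)&(H<.05)); rep('block',b&(H>.06)&(H<.1))
rep('cap',box(285,330,150,200)&(H>.095)); rep('jarbody',box(285,330,150,200)&(H>.05)&(H<.09))
for n,bb in(('far',box(250,340,145,182)),('near',box(250,345,188,222))):
    rep(n,bb&(H>.018)&(H<.035))
rep('smalljar',box(340,375,140,175)&(H>.03)); rep('shaker',box(352,375,112,138)&(H>.06))
E
```

```text
table z 0.0009724245549723731
bar 570 rect [ 511.8 -258.7] [239.1  26. ] 12.16 med [ 0.5105 -0.2577  0.0357] z [0.0265 0.0363 0.0421]
block 108 rect [ 511.7 -259.7] [43.5 22.3] 11.94 med [ 0.5109 -0.2581  0.076 ] z [0.0672 0.0762 0.0822]
cap 317 rect [464.3  41.3] [ 56.6 251.7] 87.88 med [0.556  0.0376 0.1477] z [0.1046 0.1111 0.1172]
jarbody 146 rect [562.3  38.3] [64.1 64. ] 9.16 med [0.5501 0.0375 0.0669] z [0.0585 0.0664 0.0796]
far 691 rect [605.9  84.8] [ 35.7 219.7] 9.17 med [0.6057 0.0877 0.0287] z [0.0231 0.029  0.0338]
near 761 rect [494.9  67.6] [ 64.3 219.4] 9.0 med [0.4805 0.0648 0.0284] z [0.0227 0.0287 0.0336]
smalljar 276 rect [500.6 -46.4] [ 53.4 346.4] 59.74 med [ 0.6155 -0.1147  0.1022] z [0.0419 0.0554 0.0778]
shaker 110 rect [539.6 -70.5] [ 34.1 439.9] 70.86 med [ 0.7142 -0.1306  0.1271] z [0.0625 0.0729 0.0818]
```

View pics/crop0.png

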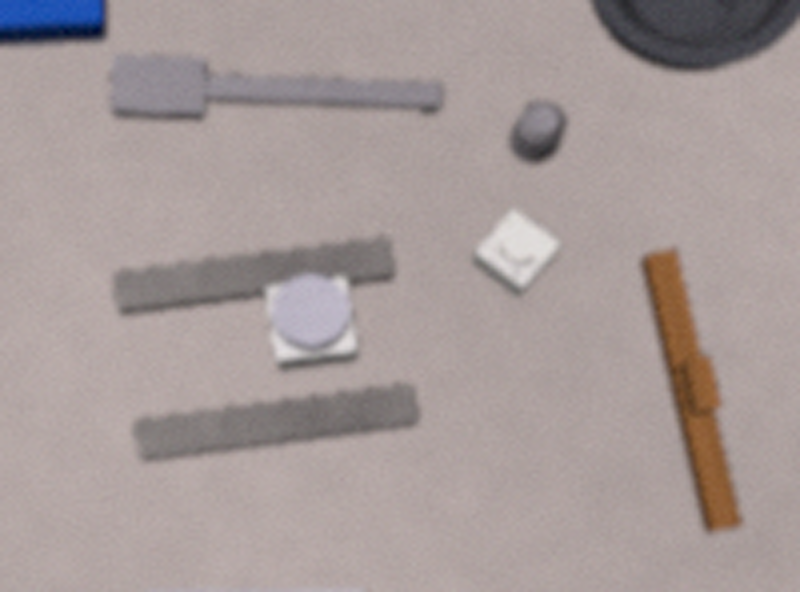

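The crop confirms the choice: the capped square jar stands between the strips, the bare small jar is to its right, and the brown bar has its block on top. The sizes match too: bar 239 mm long, block 43.5 mm, jar 64 mm, and the jar is 1.4 mm from the far strip. The bar's block is at (0.512, -0.259), and its long axis is at 12.1°. I'll set out now.

```bash
cat >> h.py <<'E'
def go(x,y,z,yaw_deg=None):
    o=robot.observe(); R=Rotation.from_euler('xyz',o['tcp_rot'])
    d=R.inv().apply(np.array([x,y,z])-o['eef_pos'])/.1
    y0=np.degrees(o['tcp_rot'][2]); s=''
    if yaw_deg is not None:
        T=Rotation.from_euler('xyz',[180,0,yaw_deg],degrees=True); s=((R.inv()*T).as_rotvec()/(np.pi/2)).round(3)
    print('t',round(o['t'],2),'pos',o['eef_pos'].round(4),'rpy',np.degrees(o['tcp_rot']).round(2),'shift',d.round(3),'turn',s,'q',o['q'].round(2),'F',o['wrist_force'].round(1),'w',round(o['grip_width'],4),o['gripper_force'])
E
python3 - <<'E'
from h import *
go(.512,-.259,.25,102.1)
d=np.load('top0.npz');P=d['P'];H=P[...,2]
m=np.zeros(H.shape,bool);m[188:222,250:345]=1;m&=(H>.018)&(H<.035)&(P[...,0]>.46)&(P[...,0]<.53)
m=cv2.morphologyEx(m.astype(np.uint8),2,np.ones((3,3)))>0
print(cv2.minAreaRect((P[m][:,:2]*1000).astype(np.float32)))
E
```

```text
t 0.15 pos [ 0.1862 -0.5437  0.3032] rpy [-1.7992e+02 -1.0000e-02  1.8900e+01] shift [ 4.004 -1.637  0.535] turn [-0.001 -0.001 -0.924] q [-1.45  0.18  1.61 -0.    1.35 -0.21] F [ 0.7 -0.2  0.1] w 0.0855 0.0
((480.9739074707031, 61.143856048583984), (33.92982482910156, 206.95616149902344), 8.681806564331055)
```

>>> arm_command(
  series=[
    {"dx": 0.3,"dy": -0.12},
    {"dx": 0.65,"dy": -0.27},
    {"dx": 1.0,"dy": -0.41},
  ],
  grip=-1,
)

```text
validation failed for argument at $.se...
```

>>> arm_command(
  series=[
    {"dx": 0.35,"dy": -0.14},
    {"dx": 0.7,"dy": -0.28},
    {"dx": 1.0,"dy": -0.41},
  ],
)

```text
validation failed for argument at $.se...
```

>>> arm_command(
  series=[
    {"dx": 0.35,"dy": -0.14},
    {"dx": 0.7,"dy": -0.28},
    {"dx": 1.0,"dy": -0.41},
  ],
)

```text
validation failed for argument at $.se...
```

>>> arm_command(
  series=[
    {"dx": 0.5,"dy": -0.2,"az": -0.07},
    {"dx": 1.0,"dy": -0.41,"az": -0.14},
    {"dx": 1.0,"dy": -0.41,"az": -0.22},
    {"dx": 1.0,"dy": -0.41,"az": -0.3},
    {"dx": 1.0,"dy": -0.41,"az": -0.38},
    {"dx": 1.0,"dy": -0.41,"az": -0.46},
    {"dx": 1.0,"dy": -0.41,"az": -0.54},
    {"dx": 1.0,"dy": -0.41,"az": -0.62},
    {"dx": 1.0,"dy": -0.41,"az": -0.7},
    {"dx": 1.0,"dy": -0.41,"az": -0.77},
    {"dx": 1.0,"dy": -0.41,"az": -0.84},
    {"dx": 1.0,"dy": -0.41,"az": -0.9},
    {"dx": 1.0,"dy": -0.41,"az": -0.92},
    {"dx": 1.0,"dy": -0.41,"az": -0.92},
    {"dx": 1.0,"dy": -0.41,"az": -0.92},
  ],
)

```text
validation failed for argument at $.se...
```

```bash
python3 - <<'E'
from h import *
go(.512,-.259,.20,102.1)
E
```

```text
t 0.15 pos [ 0.1862 -0.5437  0.3032] rpy [-1.7992e+02 -1.0000e-02  1.8900e+01] shift [ 4.004 -1.637  1.035] turn [-0.001 -0.001 -0.924] q [-1.45  0.18  1.61 -0.    1.35 -0.21] F [ 0.7 -0.2  0.1] w 0.0855 0.0
```

>>> arm_command(
  series=[
    {"dx": 0.3,"dy": -0.12,"dz": 0,"ax": 0,"ay": 0,"az": 0},
    {"dx": 0.65,"dy": -0.27,"dz": 0,"ax": 0,"ay": 0,"az": 0},
    {"dx": 1.0,"dy": -0.41,"dz": 0,"ax": 0,"ay": 0,"az": 0},
  ],
  grip=-1,
)

```text
t: 0.4
eef_pos: [0.2677, -0.4721, 0.3034]
tcp_rot: [-3.141, -0.0, 0.328]
wrist_force: [0.8, -0.1, 0.4]
grip_width: 0.0855
gripper_force: 0.0
```

>>> arm_command(
  series=[
    {"dx": 0.35,"dy": -0.14,"dz": 0,"ax": 0,"ay": 0,"az": 0},
    {"dx": 0.7,"dy": -0.28,"dz": 0,"ax": 0,"ay": 0,"az": 0},
    {"dx": 1.0,"dy": -0.41,"dz": 0,"ax": 0,"ay": 0,"az": 0},
  ],
)

```text
t: 0.65
eef_pos: [0.3502, -0.3999, 0.3037]
tcp_rot: [-3.141, -0.0, 0.33]
wrist_force: [0.0, -0.5, -0.2]
grip_width: 0.0853
gripper_force: 0.0
```

>>> arm_command(
  series=[
    {"dx": 0.35,"dy": -0.14,"dz": 0,"ax": 0,"ay": 0,"az": 0},
    {"dx": 0.7,"dy": -0.28,"dz": 0,"ax": 0,"ay": 0,"az": 0},
    {"dx": 1.0,"dy": -0.41,"dz": 0,"ax": 0,"ay": 0,"az": 0},
  ],
)

```text
t: 0.9
eef_pos: [0.4316, -0.3286, 0.3038]
tcp_rot: [-3.141, -0.0, 0.33]
wrist_force: [-0.4, -0.1, 0.3]
grip_width: 0.0851
gripper_force: 0.0
```

>>> arm_command(
  series=[
    {"dx": 0.5,"dy": -0.2,"dz": 0,"ax": 0,"ay": 0,"az": -0.07},
    {"dx": 1,"dy": -0.41,"dz": 0.2,"ax": 0,"ay": 0,"az": -0.14},
    {"dx": 1,"dy": -0.41,"dz": 0.4,"ax": 0,"ay": 0,"az": -0.22},
    {"dx": 1,"dy": -0.41,"dz": 0.6,"ax": 0,"ay": 0,"az": -0.3},
    {"dx": 1,"dy": -0.41,"dz": 0.8,"ax": 0,"ay": 0,"az": -0.38},
    {"dx": 1,"dy": -0.41,"dz": 0.9,"ax": 0,"ay": 0,"az": -0.46},
    {"dx": 1,"dy": -0.41,"dz": 0.9,"ax": 0,"ay": 0,"az": -0.54},
    {"dx": 1,"dy": -0.41,"dz": 0.9,"ax": 0,"ay": 0,"az": -0.62},
    {"dx": 1,"dy": -0.41,"dz": 0.9,"ax": 0,"ay": 0,"az": -0.7},
    {"dx": 1,"dy": -0.41,"dz": 0.9,"ax": 0,"ay": 0,"az": -0.77},
    {"dx": 1,"dy": -0.41,"dz": 0.9,"ax": 0,"ay": 0,"az": -0.84},
    {"dx": 1,"dy": -0.41,"dz": 0.9,"ax": 0,"ay": 0,"az": -0.9},
    {"dx": 1,"dy": -0.41,"dz": 0.9,"ax": 0,"ay": 0,"az": -0.92},
    {"dx": 1,"dy": -0.41,"dz": 0.9,"ax": 0,"ay": 0,"az": -0.92},
    {"dx": 1,"dy": -0.41,"dz": 0.9,"ax": 0,"ay": 0,"az": -0.92},
  ],
)

```text
t: 2.15
eef_pos: [0.5114, -0.2592, 0.2136]
tcp_rot: [-3.141, -0.0, 1.774]
wrist_force: [0.0, 0.5, -0.9]
grip_width: 0.0857
gripper_force: 0.0
```

```bash
python3 - <<'E'
from h import *
go(.512,-.259,.116,102.1)
s=cam('side'); cv2.imwrite('pics/s1.png',cv2.resize(s['img'][100:300,230:480],None,fx=3,fy=3)[...,::-1])
E
```

```text
t 2.15 pos [ 0.5114 -0.2592  0.2136] rpy [-1.7998e+02 -3.0000e-02  1.0162e+02] shift [0.    0.006 0.976] turn [-0.    -0.    -0.005] q [-0.68  0.27  1.69  0.    1.18 -0.88] F [ 0.   0.5 -0.9] w 0.0857 0.0
```

View pics/s1.png

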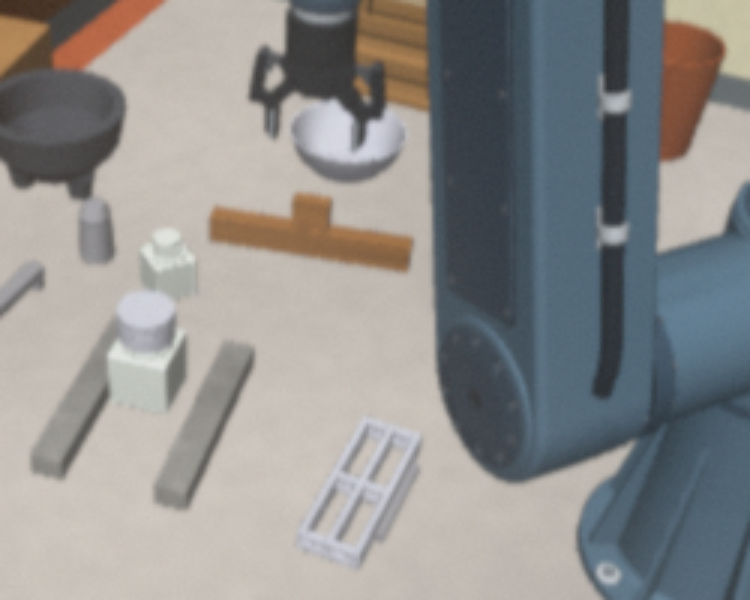

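The open fingers at crop (270,120) and (360,130) straddle the block at (312,212) along its length. The hand is aligned, so I descend, grip and lift.

>>> arm_command(
  series=[
    {"dx": 0,"dy": 0,"dz": 0.2,"ax": 0,"ay": 0,"az": 0},
    {"dx": 0,"dy": 0,"dz": 0.45,"ax": 0,"ay": 0,"az": 0},
    {"dx": 0,"dy": 0,"dz": 0.65,"ax": 0,"ay": 0,"az": 0},
    {"dx": 0,"dy": 0,"dz": 0.8,"ax": 0,"ay": 0,"az": 0},
    {"dx": 0,"dy": 0,"dz": 0.92,"ax": 0,"ay": 0,"az": 0},
    {"dx": 0,"dy": 0,"dz": 0.97,"ax": 0,"ay": 0,"az": 0},
    {"dx": 0,"dy": 0,"dz": 0.97,"ax": 0,"ay": 0,"az": 0},
  ],
)

```text
t: 2.78
eef_pos: [0.511, -0.2589, 0.1157]
tcp_rot: [-3.14, -0.002, 1.774]
wrist_force: [-0.2, 0.0, 0.1]
grip_width: 0.0859
gripper_force: 0.0
```

>>> arm_command(
  series=[
    {"dx": 0,"dy": 0,"dz": 0,"ax": 0,"ay": 0,"az": 0},
    {"dx": 0,"dy": 0,"dz": 0,"ax": 0,"ay": 0,"az": 0},
    {"dx": 0,"dy": 0,"dz": 0,"ax": 0,"ay": 0,"az": 0},
    {"dx": 0,"dy": 0,"dz": 0,"ax": 0,"ay": 0,"az": 0},
    {"dx": 0,"dy": 0,"dz": 0,"ax": 0,"ay": 0,"az": 0},
    {"dx": 0,"dy": 0,"dz": 0,"ax": 0,"ay": 0,"az": 0},
    {"dx": 0,"dy": 0,"dz": 0,"ax": 0,"ay": 0,"az": 0},
    {"dx": 0,"dy": 0,"dz": 0,"ax": 0,"ay": 0,"az": 0},
    {"dx": 0,"dy": 0,"dz": 0,"ax": 0,"ay": 0,"az": 0},
    {"dx": 0,"dy": 0,"dz": 0,"ax": 0,"ay": 0,"az": 0},
  ],
  grip=1,
  newtons=60,
)

```text
t: 3.62
eef_pos: [0.5123, -0.26, 0.1182]
tcp_rot: [3.14, 0.002, 1.775]
wrist_force: [-1.0, -0.4, 5.8]
grip_width: 0.0428
gripper_force: 62.8
```

>>> arm_command(
  series=[
    {"dx": 0,"dy": 0,"dz": -0.1,"ax": 0,"ay": 0,"az": 0},
    {"dx": 0,"dy": 0,"dz": -0.25,"ax": 0,"ay": 0,"az": 0},
    {"dx": 0,"dy": 0,"dz": -0.45,"ax": 0,"ay": 0,"az": 0},
    {"dx": 0,"dy": 0,"dz": -0.65,"ax": 0,"ay": 0,"az": 0},
    {"dx": 0,"dy": 0,"dz": -0.85,"ax": 0,"ay": 0,"az": 0},
    {"dx": 0,"dy": 0,"dz": -0.97,"ax": 0,"ay": 0,"az": 0},
    {"dx": 0,"dy": 0,"dz": -1,"ax": 0,"ay": 0,"az": 0},
  ],
)

```text
t: 4.2
eef_pos: [0.5124, -0.2598, 0.2196]
tcp_rot: [3.139, 0.003, 1.775]
wrist_force: [-0.3, 0.4, -3.3]
grip_width: 0.0432
gripper_force: 61.8
```

```bash
python3 - <<'E'
from h import *
go(.530,-.050,.300,9.1)
E
```

```text
t 4.2 pos [ 0.5124 -0.2598  0.2196] rpy [1.7985e+02 1.7000e-01 1.0170e+02] shift [ 2.017  0.6   -0.809] turn [0.003 0.    1.029] q [-0.68  0.27  1.68  0.    1.19 -0.88] F [-0.3  0.4 -3.3] w 0.0432 61.76104545593262
```

>>> arm_command(
  series=[
    {"dx": 0.05,"dy": 0.01,"dz": -0.15,"ax": 0,"ay": 0,"az": 0.02},
    {"dx": 0.15,"dy": 0.04,"dz": -0.3,"ax": 0,"ay": 0,"az": 0.07},
    {"dx": 0.3,"dy": 0.09,"dz": -0.4,"ax": 0,"ay": 0,"az": 0.13},
    {"dx": 0.45,"dy": 0.13,"dz": -0.4,"ax": 0,"ay": 0,"az": 0.2},
    {"dx": 0.6,"dy": 0.18,"dz": -0.4,"ax": 0,"ay": 0,"az": 0.27},
    {"dx": 0.75,"dy": 0.22,"dz": -0.4,"ax": 0,"ay": 0,"az": 0.34},
    {"dx": 0.88,"dy": 0.27,"dz": -0.4,"ax": 0,"ay": 0,"az": 0.41},
    {"dx": 0.96,"dy": 0.29,"dz": -0.4,"ax": 0,"ay": 0,"az": 0.47},
    {"dx": 1,"dy": 0.3,"dz": -0.4,"ax": 0,"ay": 0,"az": 0.52},
    {"dx": 1,"dy": 0.3,"dz": -0.4,"ax": 0,"ay": 0,"az": 0.54},
    {"dx": 1,"dy": 0.3,"dz": -0.4,"ax": 0,"ay": 0,"az": 0.54},
  ],
)

```text
t: 5.12
eef_pos: [0.5201, -0.1545, 0.2556]
tcp_rot: [-3.139, 0.0, 0.926]
wrist_force: [-1.0, -0.7, -3.2]
grip_width: 0.0431
gripper_force: 61.9
```

```bash
python3 - <<'E'
from h import *
go(.530,-.050,.260,9.1)
E
```

```text
t 5.12 pos [ 0.5201 -0.1545  0.2556] rpy [-1.7987e+02  1.0000e-02  5.3070e+01] shift [ 0.895 -0.549 -0.043] turn [-0.001  0.001  0.489] q [-0.51  0.16  1.73  0.    1.25  0.14] F [-1.  -0.7 -3.2] w 0.0431 61.918169260025024
```

>>> arm_command(
  series=[
    {"dx": 0.06,"dy": -0.04,"dz": 0,"ax": 0,"ay": 0,"az": 0.03},
    {"dx": 0.18,"dy": -0.11,"dz": 0,"ax": 0,"ay": 0,"az": 0.09},
    {"dx": 0.33,"dy": -0.2,"dz": 0,"ax": 0,"ay": 0,"az": 0.16},
    {"dx": 0.49,"dy": -0.3,"dz": 0,"ax": 0,"ay": 0,"az": 0.23},
    {"dx": 0.64,"dy": -0.39,"dz": 0,"ax": 0,"ay": 0,"az": 0.3},
    {"dx": 0.77,"dy": -0.47,"dz": 0,"ax": 0,"ay": 0,"az": 0.37},
    {"dx": 0.85,"dy": -0.52,"dz": 0,"ax": 0,"ay": 0,"az": 0.43},
    {"dx": 0.89,"dy": -0.55,"dz": 0,"ax": 0,"ay": 0,"az": 0.47},
    {"dx": 0.89,"dy": -0.55,"dz": 0,"ax": 0,"ay": 0,"az": 0.49},
    {"dx": 0.89,"dy": -0.55,"dz": 0,"ax": 0,"ay": 0,"az": 0.49},
    {"dx": 0.89,"dy": -0.55,"dz": 0,"ax": 0,"ay": 0,"az": 0.49},
  ],
)

```text
t: 6.03
eef_pos: [0.5298, -0.0511, 0.2563]
tcp_rot: [-3.141, 0.001, 0.159]
wrist_force: [1.1, -0.2, -3.1]
grip_width: 0.0431
gripper_force: 61.9
```

```bash
python3 - <<'E'
from h import *
go(.530,-.050,.200,9.1)
s=cam('top'); P=pts(s);img=s['img'].astype(int);H=P[...,2]
br=(img[...,0]-img[...,2]>50)
m=br&(H>.13)&(H<.21); m[:, :260]=0; m[:, 460:]=0; m[:130]=0; m[270:]=0
q=P[m]; print(len(q),np.percentile(q[:,2],[5,50,95]))
q=q[abs(q[:,2]-np.median(q[:,2]))<.012]
print(cv2.minAreaRect((q[:,:2]*1000).astype(np.float32)))
cv2.imwrite('pics/t2.png',cv2.resize(s['img'][100:260,230:430],None,fx=4,fy=3.7,interpolation=2)[...,::-1])
s=cam('side'); cv2.imwrite('pics/s2.png',cv2.resize(s['img'][100:300,180:430],None,fx=3,fy=3,interpolation=2)[...,::-1])
E
```

```text
t 6.03 pos [ 0.5298 -0.0511  0.2563] rpy [-1.7998e+02  6.0000e-02  9.1100e+00] shift [ 0.004 -0.011  0.563] turn [-0.     0.001  0.   ] q [-0.32  0.13  1.76 -0.    1.25  1.09] F [ 1.1 -0.2 -3.1] w 0.0431 61.94095730781555
175 [0.16984536 0.17524388 0.18048876]
((529.375244140625, -49.251075744628906), (22.98944854736328, 238.46742248535156), 9.848370552062988)
```

View pics/s2.png

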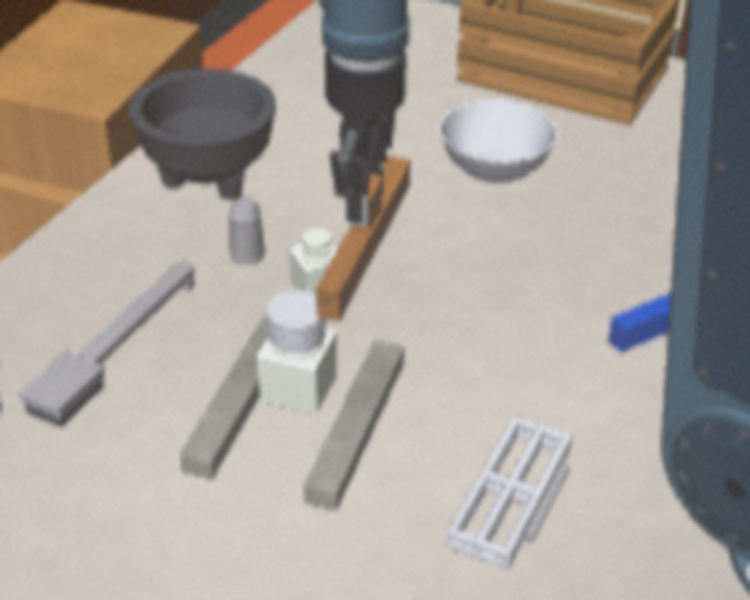

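The bar is gripped level, and its near end at crop (335,300) is just short of the cap at (297,320). I'll check the yaws and lateral offsets in one consistent measurement before lowering.

```bash
python3 - <<'E'
from h import *
def fit(n,q):
    for _ in range(2):
        y=q[:,:2]; c=np.median(y,0); w=np.linalg.svd(y-y.mean(0),full_matrices=False)[2][0]; w*=np.sign(w[1]); nrm=np.array([w[1],-w[0]])
        r=(y-y.mean(0))@nrm; q=q[abs(r)<.02]
    lo,hi=np.percentile(r,[1,99])
    u=np.array([np.cos(np.radians(9)),np.sin(np.radians(9))])
    print(n,len(q),'yaw',np.degrees(np.arctan2(nrm[1],nrm[0])).round(2),'u_mean',(q[:,:2].mean(0)@u).round(4),'v_mean',(q[:,:2].mean(0)@[-u[1],u[0]]).round(4),'half',lo.round(4),hi.round(4))
P=np.load('top0.npz')['P'];H=P[...,2]
def box(u0,u1,v0,v1):
    m=np.zeros(H.shape,bool);m[v0:v1,u0:u1]=1;return m
S=(H>.02)&(H<.034)
fit('far',P[box(250,292,145,182)&S&(P[...,0]>.57)]); fit('near',P[box(250,345,188,222)&S&(P[...,0]>.46)&(P[...,0]<.53)])
j=P[box(285,330,150,200)&(H>.055)&(H<.08)]; fit('jar',j); print(cv2.minAreaRect((j[:,:2]*1000).astype(np.float32)))
for k in range(2):
    s=cam('top'); P=pts(s);H=P[...,2];img=s['img'].astype(int)
    m=(img[...,0]-img[...,2]>50)&(H>.165)&(H<.185)&box(260,460,130,270); fit('bar',P[m])
E
```

```text
far 343 yaw 9.19 u_mean 0.6113 v_mean 0.0466 half -0.017 0.0168
near 664 yaw 7.53 u_mean 0.4853 v_mean -0.0179 half -0.0168 0.0172
jar 87 yaw 2.13 u_mean 0.539 v_mean -0.0506 half -0.0097 0.0254
((562.2532958984375, 38.30720520019531), (64.13605499267578, 64.01859283447266), 9.163984298706055)
bar 167 yaw 9.57 u_mean 0.5134 v_mean -0.1187 half -0.0095 0.0126
bar 171 yaw 9.45 u_mean 0.5136 v_mean -0.117 half -0.0095 0.0122
```

>>> arm_command(
  series=[
    {"dx": 0,"dy": 0,"dz": 0.1,"ax": 0,"ay": 0,"az": 0},
    {"dx": 0,"dy": 0,"dz": 0.3,"ax": 0,"ay": 0,"az": 0},
    {"dx": 0,"dy": 0,"dz": 0.5,"ax": 0,"ay": 0,"az": 0},
    {"dx": 0,"dy": 0,"dz": 0.7,"ax": 0,"ay": 0,"az": 0},
    {"dx": 0,"dy": 0,"dz": 0.85,"ax": 0,"ay": 0,"az": 0},
    {"dx": 0,"dy": 0,"dz": 0.97,"ax": 0,"ay": 0,"az": 0},
    {"dx": 0,"dy": 0,"dz": 1,"ax": 0,"ay": 0,"az": 0},
    {"dx": 0,"dy": 0,"dz": 1,"ax": 0,"ay": 0,"az": 0},
  ],
)

```text
t: 6.9
eef_pos: [0.5295, -0.051, 0.1557]
tcp_rot: [-3.141, 0.002, 0.157]
wrist_force: [0.3, -0.2, -2.9]
grip_width: 0.043
gripper_force: 61.7
```

```bash
python3 - <<'E'
from h import *
go(.530,-.050,.117,9.1)
s=cam('side'); a=s['img'][130:240,230:380]
t=cam('top'); b=t['img'][130:240,240:390]
cv2.imwrite('pics/s3.png',cv2.resize(np.vstack([a,b]),None,fx=2.7,fy=2.7,interpolation=2)[...,::-1])
E
```

```text
t 6.9 pos [ 0.5295 -0.051   0.1557] rpy [-1.7994e+02  1.2000e-01  9.0000e+00] shift [ 0.007 -0.009  0.387] turn [-0.001  0.001 -0.001] q [-0.32  0.27  1.83 -0.    1.04  1.09] F [ 0.3 -0.2 -2.9] w 0.043 61.72234654426575
```

View pics/s3.png

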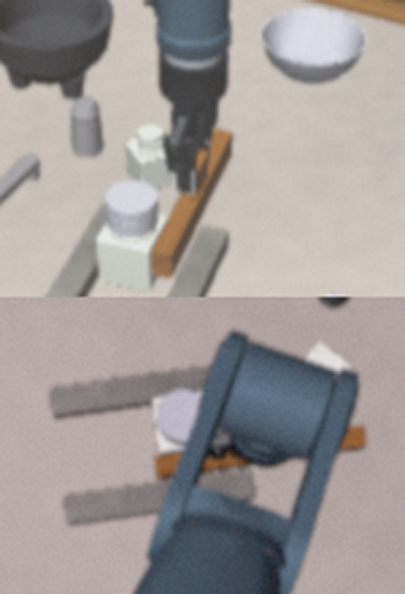

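The bar hovers above the gap with its end at (165,465), parallel to the strips and just beside the jar. I lower it slowly while watching the force.

>>> arm_command(
  series=[
    {"dx": 0,"dy": 0,"dz": 0.05,"ax": 0,"ay": 0,"az": 0},
    {"dx": 0,"dy": 0,"dz": 0.1,"ax": 0,"ay": 0,"az": 0},
    {"dx": 0,"dy": 0,"dz": 0.15,"ax": 0,"ay": 0,"az": 0},
    {"dx": 0,"dy": 0,"dz": 0.2,"ax": 0,"ay": 0,"az": 0},
    {"dx": 0,"dy": 0,"dz": 0.2,"ax": 0,"ay": 0,"az": 0},
  ],
)

```text
t: 7.42
eef_pos: [0.5295, -0.0509, 0.1357]
tcp_rot: [-3.141, 0.002, 0.157]
wrist_force: [0.2, 0.7, -3.8]
grip_width: 0.0431
gripper_force: 61.8
```

>>> arm_command(
  series=[
    {"dx": 0,"dy": 0,"dz": 0.04,"ax": 0,"ay": 0,"az": 0},
    {"dx": 0,"dy": 0,"dz": 0.08,"ax": 0,"ay": 0,"az": 0},
    {"dx": 0,"dy": 0,"dz": 0.12,"ax": 0,"ay": 0,"az": 0},
    {"dx": 0,"dy": 0,"dz": 0.16,"ax": 0,"ay": 0,"az": 0},
    {"dx": 0,"dy": 0,"dz": 0.18,"ax": 0,"ay": 0,"az": 0},
    {"dx": 0,"dy": 0,"dz": 0.18,"ax": 0,"ay": 0,"az": 0},
  ],
)

```text
t: 7.92
eef_pos: [0.5301, -0.0511, 0.1186]
tcp_rot: [-3.141, 0.0, 0.157]
wrist_force: [-0.6, -0.6, -3.8]
grip_width: 0.043
gripper_force: 61.8
```

>>> arm_command(
  series=[
    {"dx": 0,"dy": 0,"dz": 0.01,"ax": 0,"ay": 0,"az": 0},
    {"dx": 0,"dy": 0,"dz": 0.02,"ax": 0,"ay": 0,"az": 0},
    {"dx": 0,"dy": 0,"dz": 0.02,"ax": 0,"ay": 0,"az": 0},
    {"dx": 0.01,"dy": 0,"dz": 0.02,"ax": 0,"ay": 0,"az": 0},
    {"dx": 0.02,"dy": 0,"dz": 0.02,"ax": 0,"ay": 0,"az": 0},
    {"dx": 0.02,"dy": 0,"dz": 0.02,"ax": 0,"ay": 0,"az": 0},
  ],
)

```text
t: 8.42
eef_pos: [0.5317, -0.0509, 0.1183]
tcp_rot: [3.141, 0.002, 0.158]
wrist_force: [-8.0, 1.1, 14.3]
grip_width: 0.0431
gripper_force: 63.9
```

>>> arm_command(
  series=[
    {"dx": 0,"dy": 0,"dz": 0,"ax": 0,"ay": 0,"az": 0},
    {"dx": 0,"dy": 0,"dz": 0,"ax": 0,"ay": 0,"az": 0},
    {"dx": 0,"dy": 0,"dz": 0,"ax": 0,"ay": 0,"az": 0},
    {"dx": 0,"dy": 0,"dz": 0,"ax": 0,"ay": 0,"az": 0},
    {"dx": 0,"dy": 0,"dz": 0,"ax": 0,"ay": 0,"az": 0},
    {"dx": 0,"dy": 0,"dz": 0,"ax": 0,"ay": 0,"az": 0},
  ],
  grip=-0.35,
)

```text
t: 8.92
eef_pos: [0.5322, -0.0508, 0.1168]
tcp_rot: [-3.142, -0.0, 0.157]
wrist_force: [0.2, 0.1, 0.6]
grip_width: 0.0574
gripper_force: 0.0
```

>>> arm_command(
  series=[
    {"dx": 0,"dy": 0,"dz": -0.1,"ax": 0,"ay": 0,"az": 0},
    {"dx": 0,"dy": 0,"dz": -0.3,"ax": 0,"ay": 0,"az": 0},
    {"dx": 0,"dy": 0,"dz": -0.6,"ax": 0,"ay": 0,"az": 0},
    {"dx": 0,"dy": 0,"dz": -0.85,"ax": 0,"ay": 0,"az": 0},
    {"dx": 0,"dy": 0,"dz": -1,"ax": 0,"ay": 0,"az": 0},
    {"dx": 0,"dy": 0,"dz": -1,"ax": 0,"ay": 0,"az": 0},
  ],
)

```text
t: 9.42
eef_pos: [0.5343, -0.0514, 0.2217]
tcp_rot: [3.138, -0.007, 0.157]
wrist_force: [-0.5, -0.8, -0.1]
grip_width: 0.0577
gripper_force: 0.0
```

```bash
python3 - <<'E'
from h import *
go(.5622,.0383,.218,30)
s=cam('side'); a=s['img'][130:250,220:390]
t=cam('top'); b=t['img'][130:240,240:410]
P=pts(t);H=P[...,2];img=t['img'].astype(int)
m=np.zeros(H.shape,bool);m[140:240,260:460]=1
m&=(img[...,0]-img[...,2]>50)&(H>.025)&(H<.05);q=P[m]
print(len(q),np.median(q[:,2]),cv2.minAreaRect((q[:,:2]*1000).astype(np.float32)))
cv2.imwrite('pics/s4.png',cv2.resize(np.vstack([a,b]),None,fx=2.6,fy=2.6,interpolation=2)[...,::-1])
E
```

```text
t 9.42 pos [ 0.5343 -0.0514  0.2217] rpy [179.79  -0.4    9.01] shift [ 0.415 -0.843  0.037] turn [ 0.003 -0.004 -0.233] q [-0.32  0.18  1.78  0.    1.17  1.1 ] F [-0.5 -0.8 -0.1] w 0.0577 0.0
201 0.03709277741086581 ((532.2223510742188, -49.368980407714844), (22.81390953063965, 237.22103881835938), 9.684844970703125)
```

View pics/s4.png

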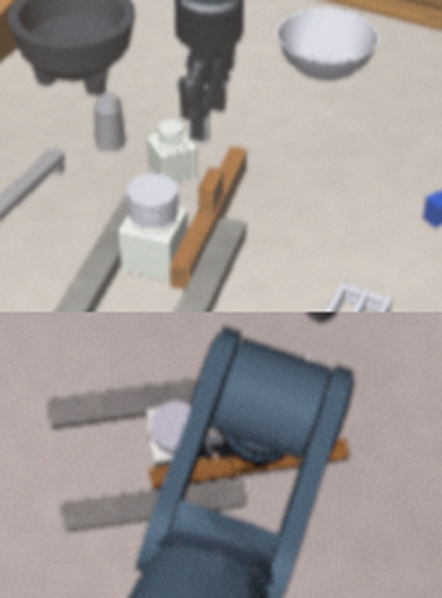

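The bar lies flat: its top is at 37 mm and it is flush with the jar, with side-view end at (180,270) beside the jar. The jar is unmoved. Next I check the cap centre and move over it with the gripper open.

>>> arm_command(
  series=[
    {"dx": 0.05,"dy": -0.1,"dz": -0.05,"ax": 0,"ay": 0,"az": 0},
    {"dx": 0.15,"dy": -0.3,"dz": -0.05,"ax": 0,"ay": 0,"az": 0},
    {"dx": 0.28,"dy": -0.55,"dz": -0.05,"ax": 0,"ay": 0,"az": 0},
    {"dx": 0.38,"dy": -0.75,"dz": -0.05,"ax": 0,"ay": 0,"az": 0},
    {"dx": 0.41,"dy": -0.84,"dz": -0.05,"ax": 0,"ay": 0,"az": 0},
    {"dx": 0.41,"dy": -0.84,"dz": -0.05,"ax": 0,"ay": 0,"az": 0},
    {"dx": 0.41,"dy": -0.84,"dz": -0.05,"ax": 0,"ay": 0,"az": 0},
    {"dx": 0.41,"dy": -0.84,"dz": -0.05,"ax": 0,"ay": 0,"az": 0},
  ],
  grip=-1,
)

```text
t: 10.18
eef_pos: [0.559, 0.0381, 0.2213]
tcp_rot: [3.142, 0.001, 0.157]
wrist_force: [0.0, 0.4, -0.0]
grip_width: 0.0856
gripper_force: 0.0
```

```bash
python3 - <<'E'
from h import *
P=np.load('top0.npz')['P'];H=P[...,2]
m=np.zeros(H.shape,bool);m[150:200,285:330]=1;q=P[m&(H>.1)&(H<.122)]
(c,r)=cv2.minEnclosingCircle((q[:,:2]*1000).astype(np.float32)); print(c,r,q.mean(0))
go(.5622,.0383,.152,9.1)
s=cam('side'); cv2.imwrite('pics/s5.png',cv2.resize(s['img'][110:230,210:370],None,fx=4,fy=4,interpolation=2)[...,::-1])
E
```

```text
(562.3353881835938, 38.44020080566406) 29.44683265686035 [0.56193337 0.03811301 0.11073536]
t 10.18 pos [0.559  0.0381 0.2213] rpy [1.80e+02 8.00e-02 8.99e+00] shift [0.033 0.003 0.693] turn [ 0.     0.001 -0.001] q [-0.14  0.24  1.72 -0.    1.19  1.27] F [ 0.   0.4 -0. ] w 0.0856 0.0
```

View pics/s5.png

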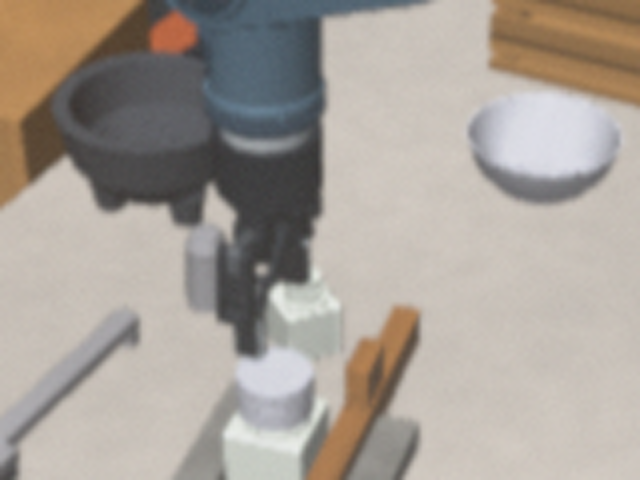

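The fingers at crop (250,340) are over the cap at (275,385), and its measured centre is (0.5623, 0.0384). I descend and grip.

>>> arm_command(
  series=[
    {"dx": 0.03,"dy": 0,"dz": 0.1,"ax": 0,"ay": 0,"az": 0},
    {"dx": 0.03,"dy": 0,"dz": 0.25,"ax": 0,"ay": 0,"az": 0},
    {"dx": 0.03,"dy": 0,"dz": 0.4,"ax": 0,"ay": 0,"az": 0},
    {"dx": 0.03,"dy": 0,"dz": 0.55,"ax": 0,"ay": 0,"az": 0},
    {"dx": 0.03,"dy": 0,"dz": 0.65,"ax": 0,"ay": 0,"az": 0},
    {"dx": 0.03,"dy": 0,"dz": 0.69,"ax": 0,"ay": 0,"az": 0},
    {"dx": 0.03,"dy": 0,"dz": 0.69,"ax": 0,"ay": 0,"az": 0},
    {"dx": 0.03,"dy": 0,"dz": 0.69,"ax": 0,"ay": 0,"az": 0},
  ],
)

```text
t: 10.9
eef_pos: [0.5627, 0.0387, 0.1531]
tcp_rot: [3.141, -0.0, 0.157]
wrist_force: [0.0, -0.3, 0.7]
grip_width: 0.0854
gripper_force: 0.0
```

>>> arm_command(
  series=[
    {"dx": 0,"dy": 0,"dz": 0,"ax": 0,"ay": 0,"az": 0},
    {"dx": 0,"dy": 0,"dz": 0,"ax": 0,"ay": 0,"az": 0},
    {"dx": 0,"dy": 0,"dz": 0,"ax": 0,"ay": 0,"az": 0},
    {"dx": 0,"dy": 0,"dz": 0,"ax": 0,"ay": 0,"az": 0},
    {"dx": 0,"dy": 0,"dz": 0,"ax": 0,"ay": 0,"az": 0},
    {"dx": 0,"dy": 0,"dz": 0,"ax": 0,"ay": 0,"az": 0},
    {"dx": 0,"dy": 0,"dz": 0,"ax": 0,"ay": 0,"az": 0},
    {"dx": 0,"dy": 0,"dz": 0,"ax": 0,"ay": 0,"az": 0},
  ],
  grip=1,
  newtons=80,
)

```text
t: 11.57
eef_pos: [0.5636, 0.0383, 0.1543]
tcp_rot: [3.14, -0.003, 0.157]
wrist_force: [0.8, -4.8, 6.1]
grip_width: 0.0559
gripper_force: 85.6
```

```bash
python3 - <<'E'
from h import *
go(.5623,.0384,.152,9.1); print(robot.observe()['ft_torque'])
E
```

```text
t 11.57 pos [0.5636 0.0383 0.1543] rpy [ 1.7989e+02 -1.6000e-01  8.9900e+00] shift [-0.013 -0.003  0.023] turn [ 0.001 -0.002 -0.001] q [-0.14  0.34  1.75 -0.    1.06  1.27] F [ 0.8 -4.8  6.1] w 0.0559 85.57664304971695
[-0.82208855 -0.04150926 -0.00380513]
```

>>> arm_command(
  series=[
    {"dx": 0,"dy": 0,"dz": 0,"ax": 0,"ay": 0,"az": -0.02},
    {"dx": 0,"dy": 0,"dz": 0,"ax": 0,"ay": 0,"az": -0.05},
    {"dx": 0,"dy": 0,"dz": 0,"ax": 0,"ay": 0,"az": -0.08},
    {"dx": 0,"dy": 0,"dz": 0,"ax": 0,"ay": 0,"az": -0.11},
    {"dx": 0,"dy": 0,"dz": 0,"ax": 0,"ay": 0,"az": -0.14},
    {"dx": 0,"dy": 0,"dz": 0,"ax": 0,"ay": 0,"az": -0.17},
    {"dx": 0,"dy": 0,"dz": 0,"ax": 0,"ay": 0,"az": -0.2},
  ],
)

```text
t: 12.15
eef_pos: [0.5623, 0.0404, 0.1541]
tcp_rot: [-3.139, -0.001, 0.473]
wrist_force: [-6.1, 6.3, 11.8]
grip_width: 0.0562
gripper_force: 86.3
```

```bash
python3 - <<'E'
from h import *
go(.5623,.0384,.152,9.1); print(robot.observe()['ft_torque'])
s=cam('side'); cv2.imwrite('pics/s6.png',cv2.resize(s['img'][110:230,210:370],None,fx=4,fy=4,interpolation=2)[...,::-1])
E
```

```text
t 12.15 pos [0.5623 0.0404 0.1541] rpy [-1.7985e+02 -6.0000e-02  2.7070e+01] shift [-0.009  0.018  0.021] turn [-0.002 -0.     0.2  ] q [-0.14  0.34  1.75  0.    1.06  0.96] F [-6.1  6.3 11.8] w 0.0562 86.30396246910095
[ 1.1360853   1.00786697 -0.42392066]
```

View pics/s6.png

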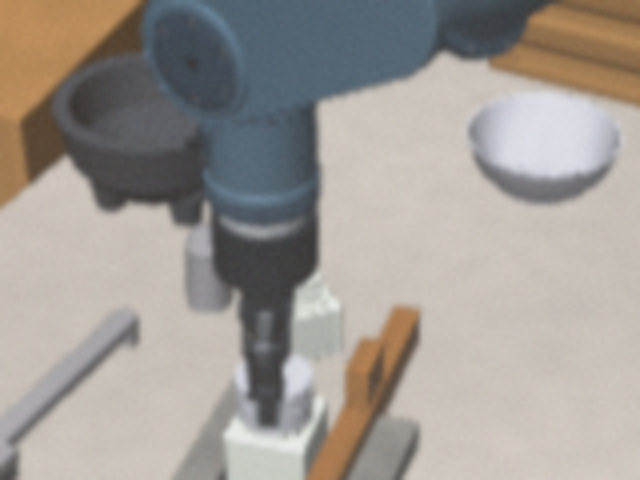

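The jar at (275,440) and the bar at (370,390) haven't moved, and the torque of about 0.42 N m shows the cap is turning against the thread. I continue to about 80° in total.

>>> arm_command(
  series=[
    {"dx": 0,"dy": 0,"dz": 0,"ax": 0,"ay": 0,"az": -0.04},
    {"dx": 0,"dy": 0,"dz": 0,"ax": 0,"ay": 0,"az": -0.08},
    {"dx": 0,"dy": 0,"dz": 0,"ax": 0,"ay": 0,"az": -0.12},
    {"dx": 0,"dy": 0,"dz": 0,"ax": 0,"ay": 0,"az": -0.16},
    {"dx": 0,"dy": 0,"dz": 0,"ax": 0,"ay": 0,"az": -0.2},
    {"dx": 0,"dy": 0,"dz": 0,"ax": 0,"ay": 0,"az": -0.24},
    {"dx": 0,"dy": 0,"dz": 0,"ax": 0,"ay": 0,"az": -0.28},
    {"dx": 0,"dy": 0,"dz": 0,"ax": 0,"ay": 0,"az": -0.32},
    {"dx": 0,"dy": 0,"dz": 0,"ax": 0,"ay": 0,"az": -0.36},
    {"dx": 0,"dy": 0,"dz": 0,"ax": 0,"ay": 0,"az": -0.4},
    {"dx": 0,"dy": 0,"dz": 0,"ax": 0,"ay": 0,"az": -0.44},
    {"dx": 0,"dy": 0,"dz": 0,"ax": 0,"ay": 0,"az": -0.48},
    {"dx": 0,"dy": 0,"dz": 0,"ax": 0,"ay": 0,"az": -0.52},
    {"dx": 0,"dy": 0,"dz": 0,"ax": 0,"ay": 0,"az": -0.56},
  ],
)

```text
t: 13.37
eef_pos: [0.5622, 0.0392, 0.1541]
tcp_rot: [-3.141, -0.0, 1.354]
wrist_force: [-5.2, -2.0, 10.2]
grip_width: 0.0559
gripper_force: 86.3
```

>>> arm_command(
  series=[
    {"dx": 0,"dy": 0,"dz": 0,"ax": 0,"ay": 0,"az": -0.04},
    {"dx": 0,"dy": 0,"dz": 0,"ax": 0,"ay": 0,"az": -0.08},
    {"dx": 0,"dy": 0,"dz": 0,"ax": 0,"ay": 0,"az": -0.12},
    {"dx": 0,"dy": 0,"dz": 0,"ax": 0,"ay": 0,"az": -0.12},
    {"dx": 0,"dy": 0,"dz": 0,"ax": 0,"ay": 0,"az": -0.12},
  ],
)

```text
t: 13.78
eef_pos: [0.5622, 0.0391, 0.1541]
tcp_rot: [-3.141, 0.0, 1.54]
wrist_force: [-5.1, -2.5, 11.3]
grip_width: 0.0562
gripper_force: 86.3
```

```bash
python3 - <<'E'
from h import *
go(.5623,.0384,.152,9.1); print(robot.observe()['ft_torque'])
E
```

```text
t 13.78 pos [0.5622 0.0391 0.1541] rpy [-1.7995e+02  1.0000e-02  8.8240e+01] shift [-0.007  0.002  0.021] turn [-0.     0.     0.879] q [-0.14  0.34  1.75 -0.    1.06 -0.11] F [-5.1 -2.5 11.3] w 0.0562 86.29260465502739
[-0.32348273  1.0483213   0.06751373]
```

The hand has turned 79° and the torque has dropped to about zero, so the threads are free. I lift straight up by about 37 mm.

>>> arm_command(
  series=[
    {"dx": 0,"dy": 0,"dz": -0.02,"ax": 0,"ay": 0,"az": 0},
    {"dx": 0,"dy": 0,"dz": -0.05,"ax": 0,"ay": 0,"az": 0},
    {"dx": 0,"dy": 0,"dz": -0.09,"ax": 0,"ay": 0,"az": 0},
    {"dx": 0,"dy": 0,"dz": -0.14,"ax": 0,"ay": 0,"az": 0},
    {"dx": 0,"dy": 0,"dz": -0.19,"ax": 0,"ay": 0,"az": 0},
    {"dx": 0,"dy": 0,"dz": -0.24,"ax": 0,"ay": 0,"az": 0},
    {"dx": 0,"dy": 0,"dz": -0.29,"ax": 0,"ay": 0,"az": 0},
    {"dx": 0,"dy": 0,"dz": -0.34,"ax": 0,"ay": 0,"az": 0},
    {"dx": 0,"dy": 0,"dz": -0.37,"ax": 0,"ay": 0,"az": 0},
    {"dx": 0,"dy": 0,"dz": -0.37,"ax": 0,"ay": 0,"az": 0},
    {"dx": 0,"dy": 0,"dz": -0.37,"ax": 0,"ay": 0,"az": 0},
    {"dx": 0,"dy": 0,"dz": -0.37,"ax": 0,"ay": 0,"az": 0},
  ],
)

```text
t: 14.78
eef_pos: [0.5623, 0.0391, 0.1897]
tcp_rot: [-3.141, -0.0, 1.539]
wrist_force: [-0.3, 0.1, -1.2]
grip_width: 0.0563
gripper_force: 85.0
```

```bash
python3 - <<'E'
from h import *
go(.5623,.0384,.19,88)
s=cam('side'); cv2.imwrite('pics/s7.png',cv2.resize(s['img'][110:230,210:370],None,fx=4,fy=4,interpolation=2)[...,::-1])
E
```

```text
t 14.78 pos [0.5623 0.0391 0.1897] rpy [-179.98   -0.     88.2 ] shift [-0.007  0.    -0.003] turn [-0.    -0.     0.002] q [-0.14  0.28  1.73  0.    1.13 -0.11] F [-0.3  0.1 -1.2] w 0.0563 85.03869026899338
```

View pics/s7.png

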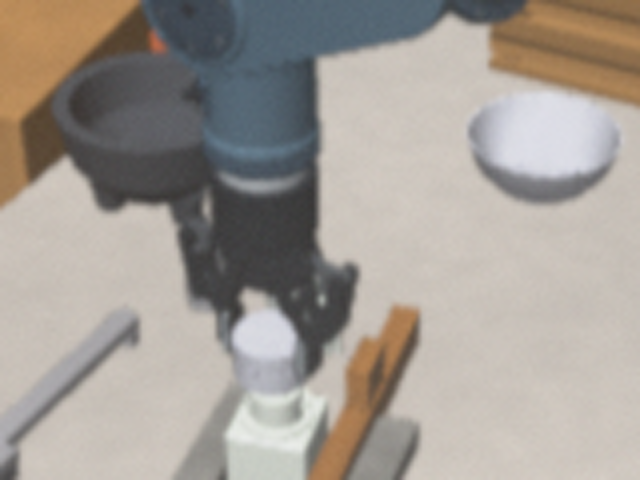

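The cap is off the neck at (278,405), but the view suggests it may be tilted. I measure the normal of its top and its position.

```bash
python3 - <<'E'
from h import *
s=cam('side');P=pts(s);img=s['img'].astype(int);z=s['range_z']
x0,y0=262,335
m=np.zeros(z.shape,bool); m[185:210,266:288]=1
m&=(img.sum(2)>330)&(P[...,2]>.09)
print(img[110+335//4,210+262//4],img[110+375//4,210+268//4])
for v in range(186,216,2):
    print(v,[ (tuple((P[v,u]*1000).round().astype(int)),img[v,u].sum()) for u in (270,275,280)])
E
```

```text
[217 218 225] [182 182 191]
186 [((np.int64(591), np.int64(28), np.int64(155)), np.int64(311)), ((np.int64(684), np.int64(-153), np.int64(0)), np.int64(566)), ((np.int64(539), np.int64(59), np.int64(194)), np.int64(250))]
188 [((np.int64(590), np.int64(32), np.int64(150)), np.int64(311)), ((np.int64(579), np.int64(21), np.int64(147)), np.int64(638)), ((np.int64(542), np.int64(55), np.int64(184)), np.int64(443))]
190 [((np.int64(588), np.int64(35), np.int64(146)), np.int64(555)), ((np.int64(574), np.int64(29), np.int64(147)), np.int64(657)), ((np.int64(562), np.int64(21), np.int64(146)), np.int64(628))]
192 [((np.int64(582), np.int64(44), np.int64(147)), np.int64(654)), ((np.int64(569), np.int64(38), np.int64(147)), np.int64(658)), ((np.int64(558), np.int64(28), np.int64(145)), np.int64(649))]
194 [((np.int64(579), np.int64(50), np.int64(145)), np.int64(658)), ((np.int64(566), np.int64(43), np.int64(144)), np.int64(654)), ((np.int64(553), np.int64(38), np.int64(146)), np.int64(651))]
196 [((np.int64(574), np.int64(59), np.int64(146)), np.int64(639)), ((np.int64(562), np.int64(51), np.
[... 1128 characters left out ...]
, ((np.int64(555), np.int64(65), np.int64(112)), np.int64(596)), ((np.int64(545), np.int64(54), np.int64(108)), np.int64(575))]
210 [((np.int64(594), np.int64(32), np.int64(64)), np.int64(539)), ((np.int64(562), np.int64(54), np.int64(93)), np.int64(644)), ((np.int64(546), np.int64(51), np.int64(97)), np.int64(654))]
212 [((np.int64(583), np.int64(48), np.int64(73)), np.int64(663)), ((np.int64(563), np.int64(53), np.int64(84)), np.int64(585)), ((np.int64(546), np.int64(52), np.int64(90)), np.int64(562))]
214 [((np.int64(580), np.int64(55), np.int64(71)), np.int64(674)), ((np.int64(563), np.int64(53), np.int64(76)), np.int64(586)), ((np.int64(549), np.int64(48), np.int64(78)), np.int64(551))]
```

The top face is level at 146 mm across its width, and the wall is vertical. The lower edge is at about 110 mm, 16 mm above the rim, and the cap is centred. The apparent tilt was only the fingers hiding its sides, so I hand the job in.

```bash
python3 -c "
from h import *
print(robot.finish_job())"
```

```text
the job is handed in; nothing more can be done
None
```

I handed the job in at about 15 s of the 61 s allowed (the rig returned no verdict): the bar lies flat against the jar's side, and the cap, unscrewed about 79° by the hand's turn, is held level about 16 mm above the rim.

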